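# Roll the spool onto its tape mark

## Robot

A 6-joint arm with a two-finger parallel gripper is mounted at the origin on the work surface. World frame = base frame: x ahead of the robot, y to its left, z up, the work surface at z = 0. Lengths are in m, angles in rad, forces in N, time in s.
With the tool pointing down it reaches from about 0.275 to 0.825 m from the base axis. Payload 4.9 kg.
Tool frame: the origin (TCP) lies where the fingers leave the gripper's body, on its centre line; the fingertips stand 73 mm ahead of it and the grasp point (between the pads) lies 54 mm ahead of it (env.grip_point_offset is the distance from the TCP to the grasp point, in m); z points along the fingers, y is the direction in which the jaws open and shut (so a half turn about z gives the same grasp; the last joint's range is limited). The gripper opens to 85 mm and grips with 20 to 120 N. Pads are 22 mm wide; open, the fingers measure 114 mm over their backs; the gripper's body (76 mm by 85 mm) begins 54 mm behind the grasp point. The pads swing forward as they close: fully open they stand 13 mm farther back than shut.
Start: joints at [-1.293, 0.326, -0.193, 1.052, 0, 1.437], TCP at [0.22, -0.504, 0.304] pointing down, gripper open.
Joint ranges: [-2.65, 2.65], [-0.97, 1.79], [-1.3, 1.35], [-1.93, 2.1], [-1.47, 1.37], [-3.14, 3.14]. Speed limits (rad/s): [2.57, 2.57, 3.14, 3.14, 3.14, 3.14].

## Interface

Orientations are given as a unit quaternion [x, y, z, w].
In Python, from rig import readout, get_image, env gives the robot as it stands.
- The arm moves only by the tool move_arm, never from a script. Its argument "series" is text: rows parted by semicolons, each of 5 numbers parted by spaces: the shift along the tool's x, y, z in units of 60 mm (1.0 is 60 mm), then the turn about the tool's z in units of 10 degrees (1.0 is 10 degrees), then the finger opening in mm, from 0 to 85.4. A call has 1 to 10 rows; each row is the pose to reach, as a shift and turn from the pose measured when the call began, along the tool's axes at that moment; what a row does not reach only later rows make up. A row lasts 1/8 s, in which the tool goes at most 62.5 mm and 10.7 degrees, less where a joint would pass 70% of its speed; a pose out of reach is approached as far as the arm can. A call with a gripper value outside its range is refused whole. The fingers move at their own pace and stop on an object; "newtons" is the grip in N (left out, the last holds). Time passes only in rows, so rows that repeat a pose let the fingers close. It gives the time, the measured TCP pose, the force and the opening at its end, in the units of the state.
- readout.sense(): the state, without advancing time (a new reading comes with each control period).
- get_image(name): name is "scene" or "top" or "wrist"; returns a dict with "image" (400x640x3 uint8, red, green, blue), "fx", "fy", "cx", "cy" (pixels), "dist_coeffs" ([k1, k2, p1, p2, k3] as OpenCV has them; the pictures are not rectified), "R" (3x3) and "t" (3): a world point X has camera coordinates R X + t. Camera axes: x right, y down, z forward; pixel columns grow to the right and rows downward; lengths in m; the calibration is good to about 2 mm. A picture is of the moment at which its call begins. There is no depth.
- env.hand_in(): hands the job in, once; it reports no verdict.
The state is a dict: "time": time; "joint_positions": joint angles; "joint_vel": joint speeds; "effort": joint torques, N m; "position": TCP position; "eef_rot": TCP orientation; "ft_force": force on the tool from outside, world axes, zero at the start; "ft_torque": the same for the moment, N m; "width": finger opening in m.
Only numpy, scipy, OpenCV 4.12 (cv2) and the standard library are available. Lean on these libraries where they do the work, as an engineer would, in place of code of your own. Each camera call takes 0.05 s, during which the arm holds its last target.

## Task

Put a fingertip on top of the pink spool and roll it slowly along the cart top until it stands at rest on the orange tape strip, then take the finger away. Roll it straight and keep to its upper part; do not grasp it, lift it, shove it along low down or let it shoot off, and leave the knob, wrench, plate and case as they are.

Things in the scene. Friction and masses are not known exactly. Their poses are not given: they have to be found in the camera images.
- spool: Pink translucent spool, 0.3 kg, standing on its two rims, free to roll. Origin at its middle, 75 mm up; its x axis is the axle (level), y and z turn with it (z up at the start). Rims 150 mm in diameter, 6 mm wide, 120 mm over all; between them a drum 142 mm in diameter, its top 146 mm up. Starts 85 to 150 mm to either side of the tape, facing it almost squarely; rolls 75 mm per radian.
- mark: Orange tape strip stuck flat on the table, 180 mm long (its x axis) and 30 mm wide (its y axis), under 1 mm thick. Origin at its centre. The spool is to stand with both rims on it, its axle along the strip.
- knob: Loose green plastic deburring knob, 36 mm wide and 38 mm high, standing beside the lane. Origin at the centre of its underside. Leave alone.
- wrench: Loose chrome wrench lying flat, 170 mm long along its x axis, under 12 mm thick, beside the lane; origin near its middle. Leave alone.
- plate: Loose square aluminium build plate lying flat, 140 x 140 x 6 mm. Origin at the centre of its underside. Leave alone.
- case: Small black storage case fixed to the table beyond the lane, 90 (x) x 140 (y) x 55 mm high, with a hinged flap on top. Origin at the centre of its underside.
- flap (a joint): The case's flap: 0 closed, grows (rad) as it opens. Leave closed.
There are look-alikes about, which are no part of the job. There is more than one size of the spool; the job needs the largest.

How it is judged:
On the way:
1. a finger works on the upper part of the spool (contact force between the fingers and spool above 0.3 N and height (world z) of the grasp point above 0.11 m), for 0.1 s.
At the end, for the whole second after the job is handed in: the spool stands on its rims at rest (under 10 mm/s), its axle within 15 mm of the strip's centre line, no more than 30 mm off along the strip and within 0.2 rad of its direction, and has got there by turning (more than 0.8 rad), not skidding (y of spool in the frame of mark between -0.015 and 0.015 m and x of spool in the frame of mark between -0.03 and 0.03 m and angle between the x axis of spool and the x axis of mark, either way round below 0.2 rad and height (world z) of spool between 0.07 and 0.08 m and angle between spool's own z axis and vertical above 0.8 rad and linear speed of spool below 0.01 m/s); the robot touches nothing.
It fails at once if the spool is lifted off the table (by 12 mm) (height (world z) of spool above 0.087 m).
It fails at once if the spool is pushed low down (fingers touch it with the grasp point below 110 mm) (contact force between the fingers and spool above 0.3 N and height (world z) of the grasp point below 0.11 m).
It fails at once if the spool shoots off (faster than 0.3 m/s) (linear speed of spool above 0.3 m/s).
It fails at once if the knob, wrench, plate or flap is disturbed (distance of any of knob, wrench, plate from where it was at the start of the episode above 0.015 m or value of joint flap above 0.15 rad).
It also fails if it takes over 64 s, if anything falls off the work surface, if the arm or the gripper's body presses on something with over 40 N, if the wrist force passes 120 N, or if a joint passes its speed limit or range.

## Working session

There is one attempt and no reset: what is moved stays moved. The work goes in short steps, Python scripts to look and compute and a tool call to move; the robot and the scene stay as the last step left them, time stands still between calls to the robot, and variables do not carry over. Pictures are saved under pics/ and viewed, and the job is handed in when it is done.

Besides the shell and the picture viewer there is one more tool, called after ">>>" as name(argument=value, ...) on one line, values as JSON. move_arm: Moves the arm, as the interface text tells. Its arguments: {"type":"object","properties":{"series":{"type":"string"},"newtons":{"type":"number"}},"required":["series"]}

```bash
mkdir -p pics; ls
cat > h.py <<'E'
import numpy as np,cv2,json,pickle
from rig import readout,get_image,env
def snap(n,f):
    d=get_image(n); pickle.dump(d,open(f'pics/{f}.pkl','wb')); cv2.imwrite(f'pics/{f}.png',d['image'][:,:,::-1]); return d
def load(f): return pickle.load(open(f'pics/{f}.pkl','rb'))
def ray(d,u,v):
    K=np.array([[d['fx'],0,d['cx']],[0,d['fy'],d['cy']],[0,0,1]])
    p=cv2.undistortPoints(np.array([[[u,v]]],float),K,np.array(d['dist_coeffs'],float))[0,0]
    R=np.array(d['R']);t=np.array(d['t']); return -R.T@t, R.T@np.array([p[0],p[1],1])
def onz(d,u,v,z):
    c,r=ray(d,u,v); return c+r*(z-c[2])/r[2]
def tri(obs):
    A=0;b=0
    for d,u,v in obs:
        c,r=ray(d,u,v); r=r/np.linalg.norm(r); P=np.eye(3)-np.outer(r,r); A=A+P;b=b+P@c
    return np.linalg.solve(A,b)
def proj(d,X):
    K=np.array([[d['fx'],0,d['cx']],[0,d['fy'],d['cy']],[0,0,1]])
    return cv2.projectPoints(np.array(X,float).reshape(-1,1,3),cv2.Rodrigues(np.array(d['R'],float))[0],np.array(d['t'],float),K,np.array(d['dist_coeffs'],float))[0][:,0]
def crop(f,x0,y0,x1,y1,s,o):
    im=cv2.imread(f'pics/{f}.png')[y0:y1,x0:x1]; cv2.imwrite(f'pics/{o}.png',cv2.resize(im,None,fx=s,fy=s,interpolation=cv2.INTER_CUBIC))
E
python3 - <<'E'
from h import *
for n in ['scene','top','wrist']: 
    d=snap(n,n+'0'); print(n,-np.array(d['R']).T@d['t'])
print(readout.sense())
E
```

```text
pics
scene [1.33428336 0.11777757 0.62637275]
top [0.52560166 0.03744627 0.86596375]
wrist [ 0.2967757  -0.47102582  0.3727662 ]
{'time': 0.15, 'joint_positions': array([-1.29321290e+00,  3.26774611e-01, -1.93311448e-01,  1.05199110e+00,
       -2.61907345e-05,  1.43657032e+00]), 'joint_vel': array([ 0.00159704, -0.00186038,  0.00403709, -0.00022067, -0.00055554,
       -0.00020152]), 'effort': array([ 2.09777536e-03, -4.43704140e+01,  2.62664205e+01,  1.04411168e-02,
       -1.24254296e-05, -5.07342435e-06]), 'position': array([ 0.22004986, -0.50370873,  0.30329734]), 'eef_rot': array([ 9.78876211e-01,  2.04452816e-01, -5.89264967e-05, -6.37831761e-04]), 'ft_force': array([-0.03851184,  0.27856175,  0.29652322]), 'ft_torque': array([-0.03666091,  0.01433073, -0.01628512]), 'width': 0.08514331518726295}
```

View pics/scene0.png

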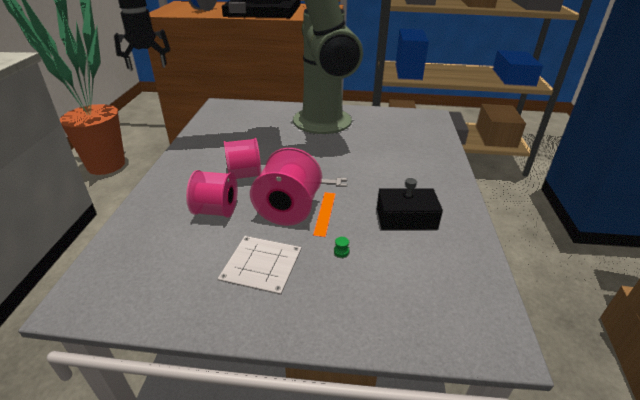

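View pics/top0.png

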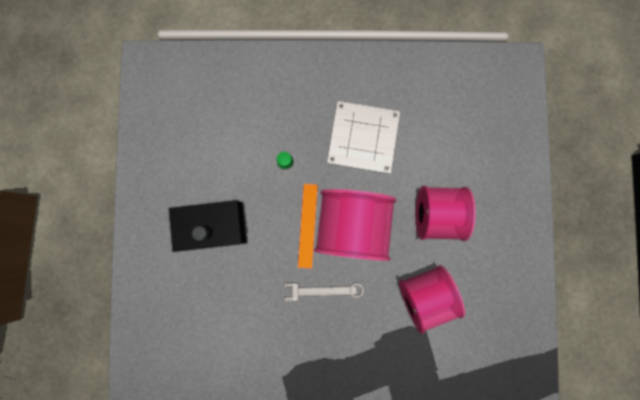

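View pics/wrist0.png

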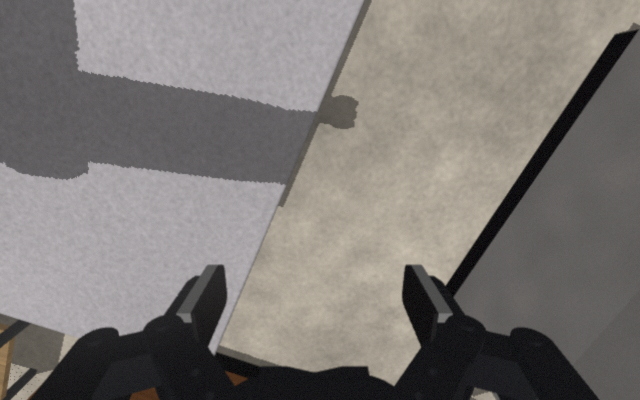

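The top view shows the large spool around (355,225), the tape at (308,226), the knob at (285,160), the wrench at (325,291), the plate at (364,137) and the case at (208,226). The other two pink spools are smaller.

Run:
```python
from h import *
crop('top0',270,140,430,260,5,'c1'); crop('scene0',230,130,370,250,5,'c2')
```

```text
(no output)
```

View pics/c1.png

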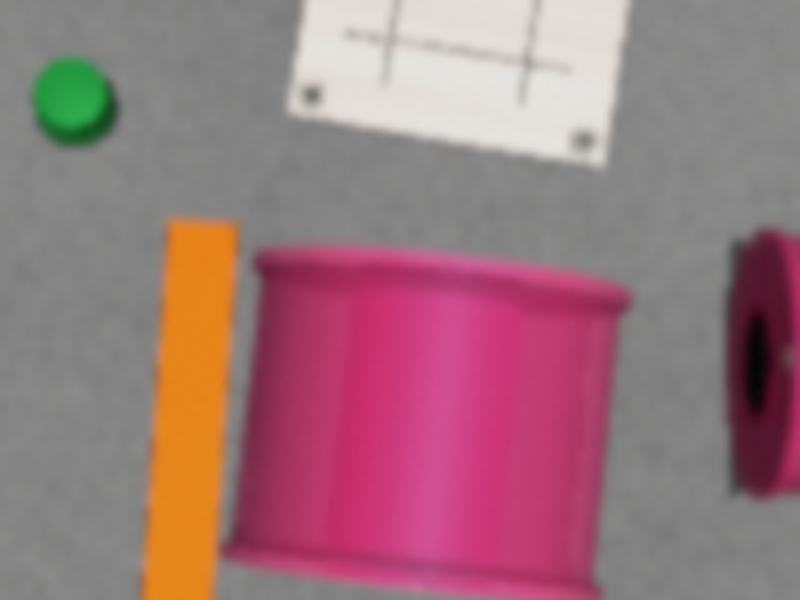

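View pics/c2.png

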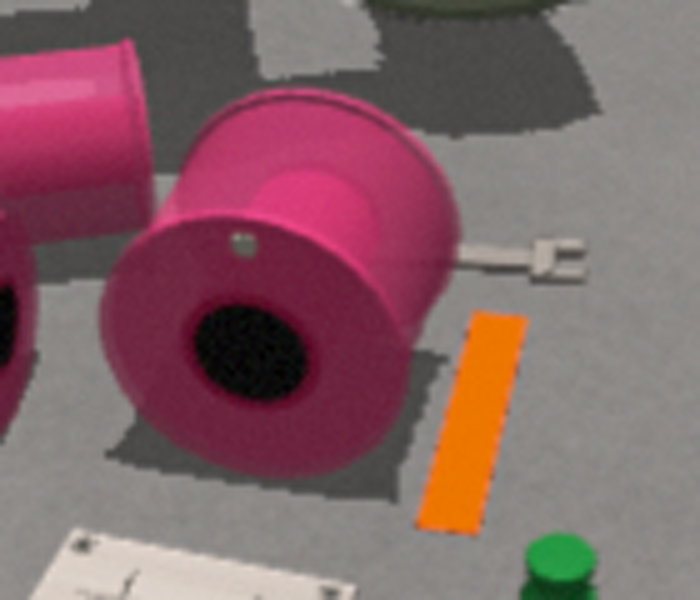

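```bash
cat >> h.py <<'E'
from scipy.optimize import minimize
def tape(d,hint=None):
    hsv=cv2.cvtColor(d['image'],cv2.COLOR_RGB2HSV)
    m=cv2.inRange(hsv,(8,180,140),(22,255,255))
    n,l,s,c=cv2.connectedComponentsWithStats(m)
    k=1+np.argmax(s[1:,4]); ys,xs=np.where(l==k)
    P=np.array([onz(d,x,y,0)[:2] for x,y in zip(xs,ys)])
    r=cv2.minAreaRect((P*1000).astype(np.float32)); 
    b=cv2.boxPoints(r)/1000; 
    e=[b[1]-b[0],b[2]-b[1]]; a=e[np.argmax([np.linalg.norm(x) for x in e])]
    return np.array(r[0])/1000,np.array(r[1]),np.arctan2(a[1],a[0])
def pink(d,box=None):
    hsv=cv2.cvtColor(d['image'],cv2.COLOR_RGB2HSV)
    m=cv2.inRange(hsv,(155,90,60),(178,255,255))
    return m
def rims(x,y,th,R=.075,h=.06,N=60):
    a=np.linspace(0,2*np.pi,N); ax=np.array([np.cos(th),np.sin(th),0]);n=np.array([-ax[1],ax[0],0])
    c=np.array([x,y,R]); z=np.array([0,0,1.])
    return np.array([c+s*ax*q+R*(np.cos(t)*n+np.sin(t)*z) for s in(-1,1) for q in (h,h-.006) for t in a])
def hullmask(d,p,S=4):
    q=proj(d,rims(*p)); h=cv2.convexHull(q.astype(np.float32))
    m=np.zeros((400*1,640),np.uint8)
    big=np.zeros((400*S,640*S),np.uint8); cv2.fillConvexPoly(big,np.round((h+.5)*S-.5).astype(np.int32),255)
    return cv2.resize(big,(640,400),interpolation=cv2.INTER_AREA)/255.
def fit(views,p0):
    ms=[]
    for d in views:
        m=pink(d)
        h=hullmask(d,p0)>0; h=cv2.dilate(h.astype(np.uint8),np.ones((25,25)))
        n,l,s,c=cv2.connectedComponentsWithStats(m)
        u,v=proj(d,[[p0[0],p0[1],.12]])[0]; k=l[int(v),int(u)]
        mm=(l==k).astype(np.uint8); cn,_=cv2.findContours(mm,cv2.RETR_EXTERNAL,cv2.CHAIN_APPROX_NONE)
        f=np.zeros_like(mm); cv2.drawContours(f,cn,-1,1,-1); ms.append((f,h))
    def cost(p): return sum((np.abs(hullmask(d,p)-f)*h).sum() for d,(f,h) in zip(views,ms))
    S=np.array([p0,np.add(p0,[.02,0,0]),np.add(p0,[0,.02,0]),np.add(p0,[0,0,.15])])
    r=minimize(cost,p0,method='Nelder-Mead',options=dict(initial_simplex=S,xatol=1e-4,fatol=.5))
    return r.x,r.fun
E
python3 - <<'E'
from h import *
T,Sc=load('top0'),load('scene0')
for d in(T,Sc): print('tape',tape(d))
p0=list(onz(T,355,225,.13)[:2])+[-.05]; print(p0)
for v in([T],[T,Sc],[Sc]): 
    p,f=fit(v,p0); print(p,f)
    if len(v)==2:
        for d,n in((T,'t'),(Sc,'s')):
            im=d['image'][:,:,::-1].copy()
            for q in proj(d,rims(*p,N=240)): cv2.circle(im,tuple(np.round(q).astype(int)),0,(255,255,0),-1)
            cv2.imwrite(f'pics/o{n}.png',np.ascontiguousarray(cv2.resize(im[120:280,230:430],None,fx=4,fy=4)))
for n,u,v in(('knob',285,160),('wr0',291,292),('wr1',357,290)): print(n,onz(T,u,v,.01))
E
```

```text
tape (array([0.54110657, 0.05853707]), array([ 27.34861183, 177.07957458]), np.float32(-0.06490899))
tape (array([0.54197327, 0.05824385]), array([ 28.61937523, 178.52763367]), np.float32(-0.06590042))
[np.float64(0.5397153075574216), np.float64(-0.03189103538137195), -0.05]
[ 0.54131281 -0.03502372 -0.11550038] 318.93333333333334
[ 0.54119634 -0.03639412 -0.11749262] 805.7607843137255
[ 0.54121988 -0.03671722 -0.09697395] 482.0666666666666
knob [0.68169048 0.10703187 0.01      ]
wr0 [0.40102863 0.09220417 0.01      ]
wr1 [ 0.40518954 -0.04677056  0.01      ]
```

View pics/ot.png

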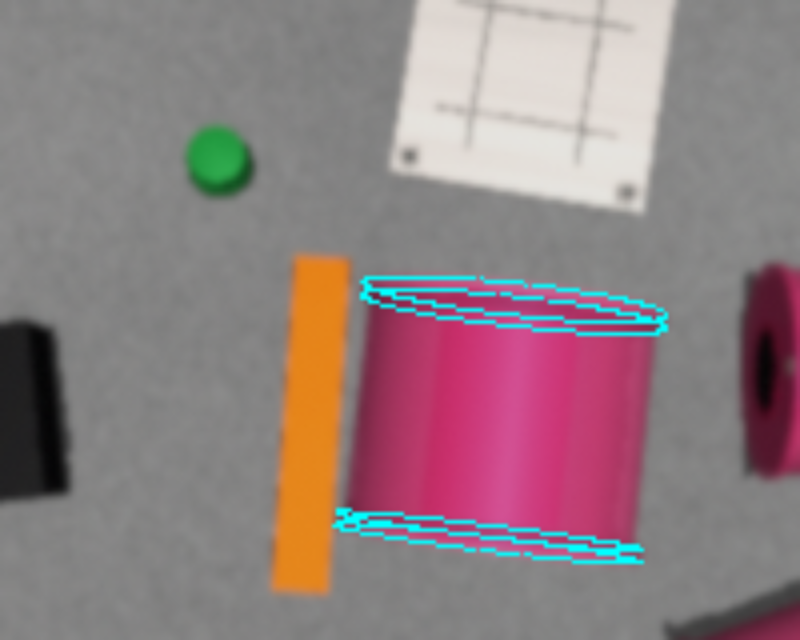

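View pics/os.png

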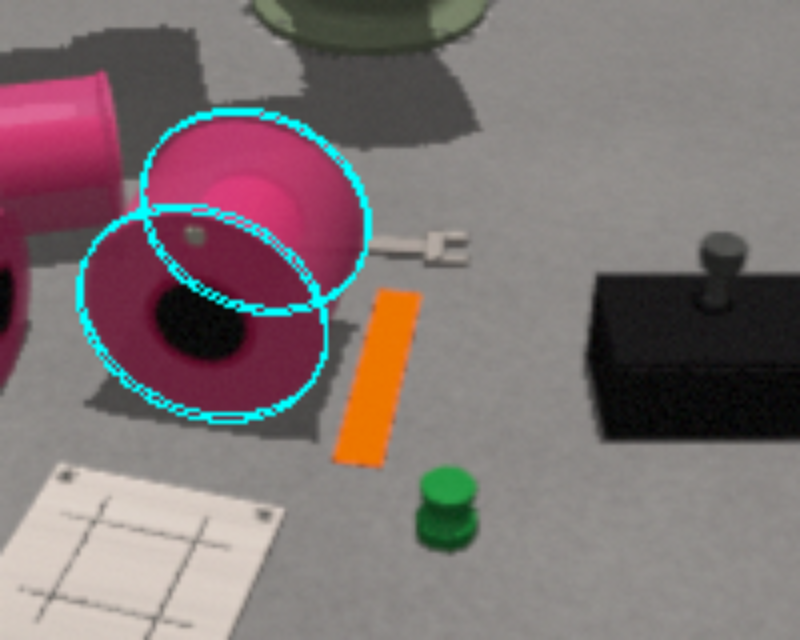

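>>> move_arm(series="0.78 -0.47 0 -1 0; 1.57 -0.94 0 -2 0; 2.36 -1.41 0 -3 0; 3.14 -1.88 0 -4 0; 3.92 -2.34 0 -5 0; 4.71 -2.81 0 -6 0; 5.5 -3.28 0 -7 0; 6.28 -3.75 0 -8 0; 7.06 -4.22 0 -9 0; 7.85 -4.69 0 -10 0", newtons=60)

```text
time: 1.4
position: [0.5398, -0.0556, 0.3036]
eef_rot: [0.47, 0.883, 0.0, -0.0]
ft_force: [1.5, -0.3, 0.6]
width: 0.0002
```

```bash
cat >> h.py <<'E'
from scipy.spatial.transform import Rotation as Ro
def st():
    s=readout.sense(); R=Ro.from_quat(s['eef_rot']).as_matrix()
    print('t',s['time'],'pos',s['position'].round(4),'xyaw',round(np.arctan2(R[1,0],R[0,0]),3),'z',R[:,2].round(3),'F',s['ft_force'].round(2),'w',round(s['width'],4)); return s,R
def shift(T):
    s,R=st(); print('shift units',(R.T@(np.array(T)-s['position'])/.06).round(3))
E
python3 - <<'E'
from h import *
shift([.539,-.0575,.25])
E
```

```text
t 1.4 pos [ 0.5398 -0.0556  0.3036] xyaw 2.163 z [-0.001  0.001 -1.   ] F [ 1.46 -0.26  0.64] w 0.0002
shift units [-0.019 -0.029  0.893]
```

>>> move_arm(series="0 0 0 -1 0; -0.01 -0.02 0.2 -2 0; -0.02 -0.03 0.4 -3 0; -0.02 -0.03 0.6 -4 0; -0.02 -0.03 0.8 -5 0; -0.02 -0.03 0.85 -5 0; -0.02 -0.03 0.9 -5 0; -0.02 -0.03 0.9 -5 0; -0.02 -0.03 0.9 -5 0")

```text
time: 2.52
position: [0.5391, -0.0576, 0.25]
eef_rot: [0.053, 0.999, 0.0, 0.0]
ft_force: [-0.3, 0.2, 0.1]
width: 0.0001
```

Run:
```python
from h import *
shift([.539,-.0575,.225])
Sc=snap('scene','s1');W=snap('wrist','w1')
crop('s1',200,60,400,260,3,'c3')
```

```text
t 2.525 pos [ 0.5391 -0.0576  0.25  ] xyaw 3.035 z [ 0.     0.001 -1.   ] F [-0.28  0.19  0.14] w 0.0001
shift units [0.003 0.002 0.417]
```

View pics/c3.png

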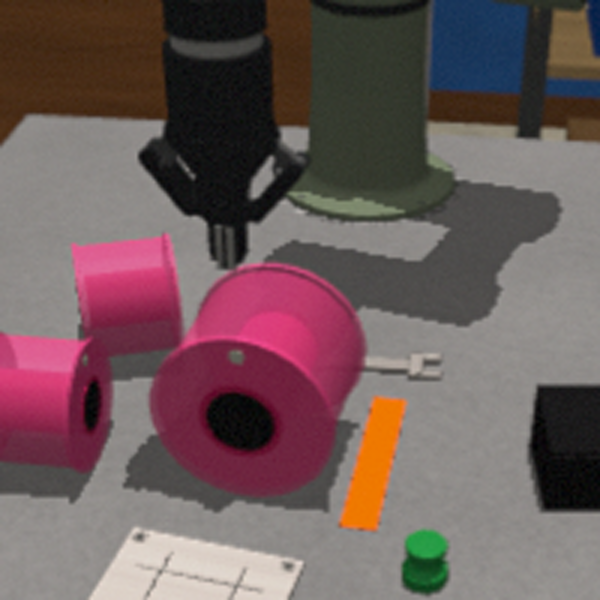

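View pics/w1.png

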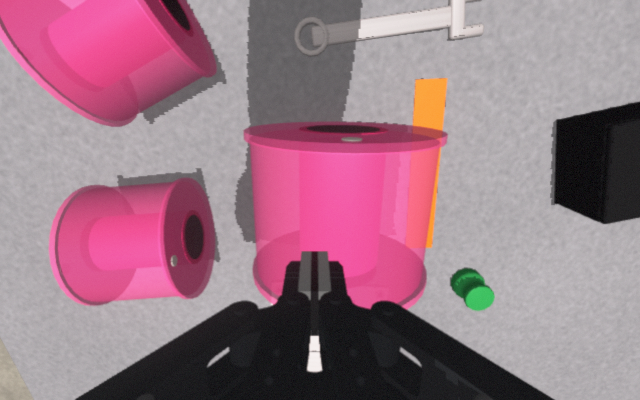

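The hovering finger is about 22 mm behind the crown, and tool +y is the roll direction. I'll lower it gently to find contact.

>>> move_arm(series="0 0 0.2 0 0; 0 0 0.35 0 0; 0 0 0.42 0 0; 0 0 0.46 0 0; 0 0 0.48 0 0; 0 0 0.5 0 0; 0 0 0.5 0 0")

```text
time: 3.5
position: [0.5392, -0.0576, 0.22]
eef_rot: [0.053, 0.999, 0.0, 0.0]
ft_force: [-0.3, -0.4, -0.5]
width: 0.0001
```

>>> move_arm(series="0 0 0.02 0 0; 0 0 0.03 0 0; 0 0 0.04 0 0; 0 0 0.04 0 0")

```text
time: 4.0
position: [0.5391, -0.0576, 0.2176]
eef_rot: [0.053, 0.999, 0.0, 0.0]
ft_force: [-0.7, 0.5, -1.2]
width: -0.0001
```

>>> move_arm(series="0 0 0.02 0 0; 0 0 0.02 0 0; 0 0 0.02 0 0")

```text
time: 4.38
position: [0.5393, -0.0577, 0.2167]
eef_rot: [0.053, 0.999, 0.0, 0.0]
ft_force: [-1.3, -1.8, 4.7]
width: -0.0002
```

>>> move_arm(series="0 0 0.02 0 0; 0 0 0.02 0 0; 0 0 0.02 0 0")

```text
time: 4.75
position: [0.5394, -0.058, 0.2165]
eef_rot: [0.053, 0.999, -0.0, 0.001]
ft_force: [-2.5, -0.8, 9.4]
width: 0.0003
```

>>> move_arm(series="0 0.03 0.015 0 0; 0 0.09 0.01 0 0; 0 0.17 0.003 0 0; 0 0.25 -0.004 0 0; 0 0.33 -0.01 0 0; 0 0.41 -0.014 0 0; 0 0.49 -0.018 0 0; 0 0.56 -0.02 0 0; 0 0.61 -0.02 0 0; 0 0.62 -0.02 0 0")

```text
time: 6.0
position: [0.5435, -0.0207, 0.2185]
eef_rot: [0.053, 0.999, -0.0, 0.001]
ft_force: [-1.7, 0.7, 7.7]
width: 0.0001
```

```bash
cat >> h.py <<'E'
def look(tag,p0):
    st(); T=snap('top','t'+tag);Sc=snap('scene','s'+tag)
    c,_,a=np.array([.5415,.0584]),0,-.0655
    tx=np.array([np.cos(a),np.sin(a)]);ty=np.array([-np.sin(a),np.cos(a)])
    for v in([T],[Sc],[T,Sc]):
        p,f=fit(v,p0); e=p[:2]-c; print(len(v),p.round(4),round(f),'mark x,y mm',(e@tx*1000).round(1),(e@ty*1000).round(1),'ang',round(p[2]-a,3))
E
python3 - <<'E'
from h import *
look('2',[.543,-.016,-.11])
crop('s2',200,60,400,260,3,'c4')
E
```

```text
t 6.0 pos [ 0.5435 -0.0207  0.2185] xyaw 3.035 z [ 0.002 -0.    -1.   ] F [-1.73  0.7   7.71] w 0.0001
1 [ 0.525  -0.0236 -0.0186] 4385 mark x,y mm -11.1 -82.9 ang 0.047
1 [ 0.5445 -0.0168 -0.1082] 287 mark x,y mm 7.9 -74.8 ang -0.043
2 [ 0.5434 -0.0171 -0.098 ] 4712 mark x,y mm 6.8 -75.2 ang -0.033
```

View pics/c4.png

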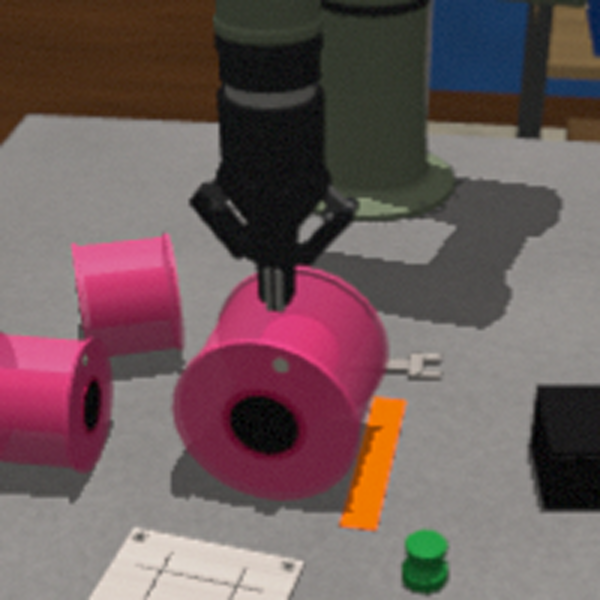

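>>> move_arm(series="0 0.03 0.012 0 0; 0 0.1 0.013 0 0; 0 0.18 0.013 0 0; 0 0.27 0.015 0 0; 0 0.36 0.018 0 0; 0 0.45 0.022 0 0; 0 0.54 0.029 0 0; 0 0.62 0.036 0 0; 0 0.67 0.041 0 0; 0 0.68 0.042 0 0")

```text
time: 7.35
position: [0.5482, 0.0203, 0.2174]
eef_rot: [0.053, 0.999, 0.0, 0.002]
ft_force: [-3.7, 1.6, 12.3]
width: 0.0
```

Run:
```python
from h import *
look('3',[.546,.004,-.11])
```

```text
t 7.35 pos [0.5482 0.0203 0.2174] xyaw 3.036 z [ 0.004  0.    -1.   ] F [-3.68  1.62 12.35] w 0.0
1 [ 0.5253 -0.0028 -0.055 ] 4394 mark x,y mm -12.2 -62.1 ang 0.011
1 [ 0.5455  0.0038 -0.1164] 338 mark x,y mm 7.6 -54.2 ang -0.051
2 [ 0.5463  0.0037 -0.1101] 4768 mark x,y mm 8.4 -54.3 ang -0.045
```

>>> move_arm(series="0 0 -0.005 0 0; 0 0 -0.01 0 0; 0 0 -0.02 0 0; 0 0 -0.04 0 0; 0 0 -0.1 0 0; 0 0 -0.2 0 0")

```text
time: 8.2
position: [0.548, 0.0202, 0.2295]
eef_rot: [0.053, 0.999, 0.0, 0.002]
ft_force: [0.2, 0.3, -0.5]
width: 0.0001
```

Run:
```python
from h import *
look('4',[.546,.004,-.11])
look('5',[.546,.004,-.11])
```

```text
t 8.2 pos [0.548  0.0202 0.2295] xyaw 3.036 z [ 0.004  0.001 -1.   ] F [ 0.17  0.26 -0.54] w 0.0001
1 [ 0.5253 -0.0028 -0.055 ] 4394 mark x,y mm -12.2 -62.1 ang 0.011
1 [ 0.5457  0.0036 -0.0958] 283 mark x,y mm 7.7 -54.5 ang -0.03
2 [ 0.5461  0.003  -0.1173] 4717 mark x,y mm 8.2 -54.9 ang -0.052
t 8.3 pos [0.5487 0.0202 0.2303] xyaw 3.036 z [ 0.006  0.    -1.   ] F [-0.32 -0.36 -0.12] w -0.0003
1 [ 0.5253 -0.0028 -0.055 ] 4394 mark x,y mm -12.2 -62.1 ang 0.011
1 [ 0.5464  0.0038 -0.1062] 278 mark x,y mm 8.5 -54.2 ang -0.041
2 [ 0.5455  0.0038 -0.1047] 4713 mark x,y mm 7.6 -54.2 ang -0.039
```

>>> move_arm(series="0 -0.2 0 0 0; 0 -0.45 0 0 0; 0 -0.7 0 0 0; 0 -0.71 0 0 0; 0 -0.71 0.1 0 0; 0 -0.71 0.18 0 0; 0 -0.71 0.2 0 0; 0 -0.71 0.21 0 0; 0 -0.71 0.21 0 0")

```text
time: 9.52
position: [0.544, -0.0219, 0.2171]
eef_rot: [0.053, 0.999, 0.0, 0.002]
ft_force: [0.7, -0.3, -0.2]
width: 0.0001
```

>>> move_arm(series="0 0 0.02 0 0; 0 0 0.02 0 0; 0 0 0.03 0 0; 0 0 0.03 0 0")

```text
time: 10.02
position: [0.5441, -0.022, 0.2157]
eef_rot: [0.053, 0.999, 0.0, 0.003]
ft_force: [-0.4, 0.9, 2.7]
width: -0.0001
```

>>> move_arm(series="0 0 0.02 0 0; 0 0.03 0.018 0 0; 0 0.09 0.01 0 0; 0 0.17 0 0 0; 0 0.26 -0.01 0 0; 0 0.35 -0.018 0 0; 0 0.44 -0.024 0 0; 0 0.53 -0.028 0 0; 0 0.59 -0.031 0 0; 0 0.62 -0.032 0 0")

```text
time: 11.28
position: [0.5483, 0.0152, 0.2184]
eef_rot: [0.053, 0.999, 0.0, 0.003]
ft_force: [-1.3, -0.8, 7.1]
width: 0.0002
```

Run:
```python
from h import *
look('6',[.547,.023,-.11])
```

```text
t 11.275 pos [0.5483 0.0152 0.2184] xyaw 3.036 z [ 0.007  0.    -1.   ] F [-1.35 -0.82  7.11] w 0.0002
1 [ 0.5312  0.0386 -0.0153] 4387 mark x,y mm -9.0 -20.4 ang 0.05
1 [ 0.5485  0.0232 -0.1003] 292 mark x,y mm 9.3 -34.7 ang -0.035
2 [ 0.5489  0.0233 -0.105 ] 4717 mark x,y mm 9.7 -34.5 ang -0.04
```

>>> move_arm(series="0 0.03 0.012 0 0; 0 0.1 0.012 0 0; 0 0.18 0.011 0 0; 0 0.27 0.012 0 0; 0 0.36 0.014 0 0; 0 0.45 0.017 0 0; 0 0.54 0.023 0 0; 0 0.62 0.03 0 0; 0 0.67 0.034 0 0; 0 0.68 0.035 0 0")

```text
time: 12.62
position: [0.553, 0.0562, 0.218]
eef_rot: [0.052, 0.999, 0.001, 0.004]
ft_force: [-3.8, 0.5, 12.1]
width: -0.0001
```

Run:
```python
from h import *
look('7',[.55,.044,-.11])
```

```text
t 12.625 pos [0.553  0.0562 0.218 ] xyaw 3.037 z [ 0.009  0.001 -1.   ] F [-3.79  0.52 12.12] w -0.0001
1 [0.5326 0.0585 0.0015] 4389 mark x,y mm -8.9 -0.5 ang 0.067
1 [ 0.5507  0.0442 -0.0929] 317 mark x,y mm 10.1 -13.5 ang -0.027
2 [ 0.5507  0.0443 -0.0931] 4741 mark x,y mm 10.1 -13.5 ang -0.028
```

>>> move_arm(series="0 0.03 0.008 0 0; 0 0.1 0.012 0 0; 0 0.18 0.019 0 0; 0 0.26 0.027 0 0; 0 0.34 0.036 0 0; 0 0.4 0.044 0 0; 0 0.44 0.049 0 0; 0 0.45 0.05 0 0; 0 0.45 0.05 0 0")

```text
time: 13.85
position: [0.5561, 0.0837, 0.2157]
eef_rot: [0.052, 0.999, 0.001, 0.005]
ft_force: [-2.2, 1.3, 7.0]
width: 0.0001
```

Run:
```python
from h import *
look('8',[.552,.057,-.11])
```

```text
t 13.85 pos [0.5561 0.0837 0.2157] xyaw 3.037 z [ 0.01   0.002 -1.   ] F [-2.19  1.3   6.96] w 0.0001
1 [ 0.5341  0.0785 -0.0729] 4393 mark x,y mm -8.7 19.6 ang -0.007
1 [ 0.5524  0.0586 -0.0993] 327 mark x,y mm 10.9 0.9 ang -0.034
2 [ 0.5527  0.0589 -0.1241] 4765 mark x,y mm 11.1 1.3 ang -0.059
```

It's on the line, about +1 mm across and +11 mm along. I'll lift off gently, then rise clear.

>>> move_arm(series="0 0 -0.005 0 0; 0 0 -0.01 0 0; 0 0 -0.02 0 0; 0 0 -0.04 0 0; 0 0 -0.1 0 0; 0 0 -0.3 0 0; 0 0 -0.7 0 0; 0 0 -1.2 0 0; 0 0 -1.5 0 0; 0 0 -1.5 0 0")

```text
time: 15.2
position: [0.5562, 0.0835, 0.3079]
eef_rot: [0.052, 0.999, 0.001, 0.007]
ft_force: [-0.5, 0.6, -1.1]
width: -0.0003
```

>>> move_arm(series="0.5 -0.8 0 0 0; 1 -1.6 0 0 0; 1.5 -2.4 0 0 0; 2 -3.2 0 0 0; 2.2 -4 0 0 0; 2.2 -4.5 0 0 0; 2.2 -4.5 0 0 0")

```text
time: 16.08
position: [0.3964, -0.1728, 0.3047]
eef_rot: [0.054, 0.999, 0.002, 0.007]
ft_force: [-0.3, 0.3, -0.3]
width: 0.0001
```

Run:
```python
from h import *
look('9',[.552,.058,-.11])
look('10',[.552,.058,-.11])
```

```text
t 16.075 pos [ 0.3964 -0.1728  0.3047] xyaw 3.034 z [ 0.013  0.002 -1.   ] F [-0.3   0.32 -0.3 ] w 0.0001
1 [ 0.5522  0.0591 -0.1171] 333 mark x,y mm 10.6 1.4 ang -0.052
1 [ 0.5522  0.0588 -0.0957] 153 mark x,y mm 10.7 1.1 ang -0.03
2 [ 0.5519  0.0585 -0.1086] 500 mark x,y mm 10.4 0.8 ang -0.043
t 16.175 pos [ 0.3965 -0.171   0.3046] xyaw 3.037 z [ 0.013  0.003 -1.   ] F [-0.88  0.48  0.69] w 0.0001
1 [ 0.552   0.0598 -0.1243] 334 mark x,y mm 10.4 2.1 ang -0.059
1 [ 0.5522  0.0588 -0.0961] 153 mark x,y mm 10.7 1.1 ang -0.031
2 [ 0.5519  0.0587 -0.1095] 499 mark x,y mm 10.4 1.0 ang -0.044
```

View pics/t10.png

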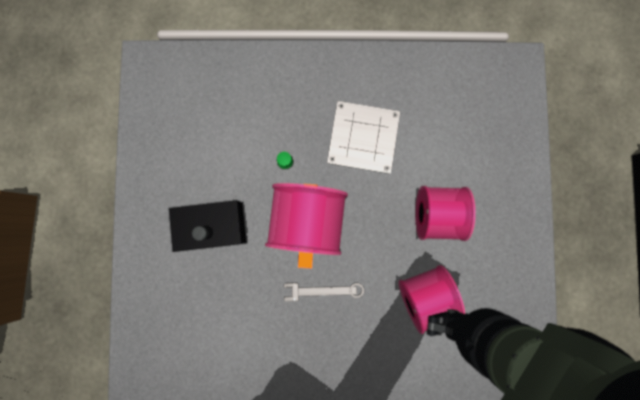

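View pics/s10.png

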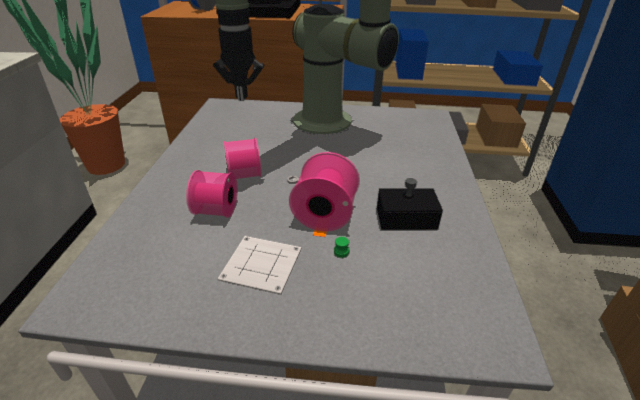

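The spool stands across the tape, with orange showing at both ends: (312,186) and (306,260) in the top view. The knob, wrench, plate and case haven't moved. I'll hand in now.

Run:
```python
from h import *
print(env.hand_in())
```

```text
the job is handed in; nothing more can be done
None
```

I rolled the large pink spool onto the orange tape with one closed fingertip on top of its drum, in two slow strokes, and handed the job in. It finished at about 16 s of the 64 s allowed; the hand-in gave no verdict.

| Check at the end | Measured | Limit |
|---|---|---|
| Off the strip's centre line | about 1 mm (single views 1.1–2.1 mm) | 15 mm |
| Off along the strip | about 10.5 mm | 30 mm |
| Angle to the strip | about 0.04 rad (single views 0.03–0.06) | 0.2 rad |

- **Turning:** the spool rolled about 95 mm, which is roughly 1.27 rad of turning against the 0.8 needed. The fingertip moved nearly twice as far as the spool, as expected when rolling without slipping.
- **At rest:** two picture pairs 0.1 s apart, plus the one just before lift-off, agree to about 1 mm. I made no longer rest check.
- **Forces:** the wrist force at the end of each move never read above about 12 N. The arm is well clear, and its force reading is back to about zero.
- **Other objects:** by eye, the knob, wrench, plate and case look unmoved and the flap is closed; I didn't measure them again.

During the strokes the top camera's own fit disagreed by up to 20 mm because the arm blocked its view, so I relied on the scene camera. Once the arm was away, the two cameras agreed to about 1 mm.

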